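# Rebuild the microscope swing-arm pivot: washer, then bushing, on the bolt

### The job

Finish the pivot stack of the microscope's swing arm: the aluminium spacer is already on the upright bolt, so thread the white washer down onto the spacer first, and then the brass bushing down onto the washer. Both must lie flat on what is below them, with the bolt through them. Leave the black bushing, whose hole is too small, where it lies.

Things in the scene. Friction and masses are not known exactly. Their poses are not given: they have to be found in the camera images.
- seat (a point): The pivot stand: a fixed grey base plate (120 x 100 x 18 mm) on the bench with an upright dark steel bolt in its middle, and on the bolt an aluminium spacer (44 mm across, 20 mm high), already in place and fixed. This point is on the bolt's axis at the level of the spacer's top face, 38 mm above the bench; z is up along the bolt. The bolt is 18 mm thick and stands 48 mm above this point; its last 20 mm taper to a flat tip 8 mm across.
- washer_center (a point): White plastic thrust washer, loose, lying flat on the bench: a thick flat ring, 56 mm outside, hole 28 mm, 12 mm thick, about 30 g. The point is its centre, half-way up (6 mm above its underside) on the axis of the hole; z along that axis. Either face may be up.
- bushing_center (a point): Brass bushing, loose, standing on end on the bench: a plain tube, 44 mm outside, hole 28 mm, 26 mm high, about 180 g. The point is its centre, half-way up (13 mm above its underside) on the axis of the hole; z along that axis. Either end may be up.
- wrong_center (a point): Black plastic bushing that does not belong here, loose, standing on end on the bench: 44 mm outside, hole only 14 mm, 26 mm high. The point is its centre, half-way up. To be left alone.
Not all that is in view belongs to the job. Several things look just like the part that bears bushing_center: the one meant starts farthest to the robot's right.

How it is judged:
By the outcome, as a careful person would: the job done as asked, in the order asked, and still so for the second after the job is handed in, with the robot touching nothing.
It also fails if it takes over 54 s, if anything falls off the work surface, if the arm or the gripper's body presses on something with over 40 N, if the wrist force passes 120 N, or if a joint passes its speed limit or range.

### The arm

A 6-joint arm with a two-finger parallel gripper is mounted at the origin on the work surface. World frame = base frame: x ahead of the robot, y to its left, z up, the work surface at z = 0. Lengths are in m, angles in degrees, forces in N, time in s.
With the tool pointing down it reaches from about 0.275 to 0.85 m from the base axis. Payload 19 kg.
Tool frame: the origin (TCP) lies at the very end of the fingers, on their centre line; the grasp point (between the pads) lies 19 mm behind it; z points along the fingers, y is the line along which they close (so a half turn about z gives the same grasp; the last joint's range is limited). The gripper opens to 85 mm and grips with 20 to 120 N. Pads are 22 mm wide; open, the fingers measure 114 mm over their backs; the gripper's body (76 mm by 85 mm) begins 54 mm behind the grasp point. The pads swing forward as they close: fully open they stand 13 mm farther back than shut.
Start: joints at [59.301, 8.623, 82.357, -0, 89.026, -7.678], TCP at [0.225, 0.529, 0.203] pointing down, gripper open.
Joint ranges: [-160.23, 160.23], [-39.13, 120.54], [6.94, 153.29], [-79.49, 259.48], [9.18, 160.14], [-161.06, 161.06]. Speed limits (degrees/s): [108.29, 108.29, 127.2, 172.46, 172.46, 172.46].

### API

Orientations are given as [roll, pitch, yaw] about the fixed x, y, z axes, in that order (R = Rz(yaw) Ry(pitch) Rx(roll)).
In Python, from bench import r gives the robot as it stands.
- The arm moves only by the shell command python3 -m jog 'ROWS' [FORCE]. ROWS is JSON, a list of rows, each a list of 7 numbers: the opening, from -1 (shut) to 1 (fully open), then the shift along the world's x, y, z in mm, then the turn, a rotation vector about the world's x, y, z in degrees. A call has exactly 8 rows; each row is the pose to reach, as a shift and turn from the pose commanded when the call began; what a row does not reach only later rows make up. A row lasts 1/8 s, in which the tool goes at most 62.5 mm and 10.7 degrees, less where a joint would pass 70% of its speed; a pose out of reach is approached as far as the arm can. A call with a gripper value outside its range is refused whole. The fingers move at their own pace and stop on an object; FORCE is the grip in N (left out, the last holds). Time passes only in rows, so rows that repeat a pose let the fingers close, or fill a call up. It gives the time, the measured TCP pose, the force, the opening and the grip force at its end, in the units of the state.
- r.get_obs(): the state, without advancing time (a new reading comes with each control period).
- r.snapshot(name): name is "scene" or "top" or "wrist"; returns the picture (400x640x3 uint8, blue, green, red); there is no depth.
- r.camera_params(name): a dict with "vertical_fov" (degrees; the focal length in pixels is half the picture's height over the tangent of half this angle, whatever the lens; pixels are square), "cx", "cy" (the principal point, pixels), "distortion" ([k1, k2, p1, p2, k3] as OpenCV has them; the pictures are not rectified), "extrinsics" (4x4, takes a point from camera to world coordinates); the wrist camera has in their place "tool_from_camera" (4x4, takes a point from camera to tool coordinates, whose origin is the TCP and whose axes are the flange's). Camera axes: x right, y up, looking along -z (the intrinsics and any distortion apply to the point x, -y, -z); pixel columns grow to the right and rows downward; lengths in m; the calibration is good to about 2 mm. A picture is of the moment at which its call begins: read the wrist's pose just before it. camera_params takes no time and is no camera call.
- r.finish_job(): hands the job in; it is judged then, once.
Trained networks look in the newest picture that a camera, given by its name, has taken for a name from the list of things; names that differ only in an ending like _2 or _b are one class to them, and where a whole thing is asked for, a point or a joint stands for the part that bears it (a point fixed in the world has none). Each returns a list of dicts, best first, with "score" (0 to 1); they miss things now and then, are a little off and sometimes report something else, mostly with a low value. They report only what shows in the picture. A call takes as long as a camera call. They do not tell look-alikes from the thing itself.
- r.regions_of(camera, thing): "pixels" (400x640 bool, what is visible of it) and "rect" ([left, top, right, bottom] in pixels, round what is visible of it).
The state is a dict: "time": time; "joint_pos": joint angles; "joint_vel": joint speeds; "tau": joint torques, N m; "tool_pos": TCP position; "tool_rot": TCP orientation; "wrist_force": force on the tool from outside, world axes, zero at the start; "wrist_torque": the same for the moment, N m; "width": finger opening in m; "finger_force": force on a finger pad.
Only numpy, scipy, OpenCV 4.12 (cv2) and the standard library are available. Lean on these libraries where they do the work, as an engineer would, in place of code of your own. Each camera call takes 0.05 s, during which the arm holds its last target. There are 200 camera calls.

## Working session

There is one attempt and no reset: what is moved stays moved. The work goes in short steps, Python scripts to look and compute and a shell command to move; the robot and the scene stay as the last step left them, time stands still between calls to the robot, and variables do not carry over. Pictures are saved under pics/ and viewed, at most 12 in all, crops included, and the job is handed in when it is done.

```bash
mkdir -p pics
cat > h.py <<'E'
import numpy as np, cv2
from bench import r
from scipy.spatial.transform import Rotation as R
def K(p):
    f=200/np.tan(np.radians(p["vertical_fov"]/2)); return np.array([[f,0,p["cx"]],[0,f,p["cy"]],[0,0,1]])
def ext(name):
    p=r.camera_params(name)
    if "extrinsics" in p: return p,np.array(p["extrinsics"])
    o=r.get_obs(); T=np.eye(4); T[:3,:3]=R.from_euler('xyz',o["tool_rot"],degrees=True).as_matrix(); T[:3,3]=o["tool_pos"]
    return p,T@np.array(p["tool_from_camera"])
def ray(pE,uv,z):
    p,E=pE; q=cv2.undistortPoints(np.array(uv,float).reshape(-1,1,2),K(p),np.array(p["distortion"],float))[:,0]
    d=np.c_[q[:,0],-q[:,1],-np.ones(len(q))]@E[:3,:3].T; o=E[:3,3]
    return o+d*((z-o[2])/d[:,2:3])
def proj(pE,X):
    p,E=pE; c=(np.atleast_2d(X)-E[:3,3])@E[:3,:3]; c=c*[1,-1,-1]
    return cv2.projectPoints(c,np.zeros(3),np.zeros(3),K(p),np.array(p["distortion"],float))[0][:,0]
E
python3 - <<'E'
from h import *
print(r.get_obs())
ims=[]
for c in("top","scene"):
    im=r.snapshot(c); cv2.imwrite(f"pics/{c}0.png",im); pE=ext(c); print(c,pE[1].round(3).tolist(),pE[0]["vertical_fov"])
    for t,z in(("washer_center",.006),("bushing_center",.013),("wrong_center",.013)):
        for g in r.regions_of(c,t):
            m=g["pixels"]; v,u=np.nonzero(m); print(t,round(g["score"],2),g["rect"],m.sum(),ray(pE,[[u.mean(),v.mean()]],z).round(3)[0])
E
```

```text
{'time': 0.0, 'joint_pos': array([ 5.93013899e+01,  8.65030811e+00,  8.23901640e+01,  4.13931199e-04,
        8.90245038e+01, -7.67829773e+00]), 'joint_vel': array([-0.03715194,  0.07989208, -0.00673619, -0.01816864,  0.03239403,
        0.03645196]), 'tau': array([-2.93652141e-03, -7.13048387e+01, -5.70899928e+01, -6.06453614e-04,
        8.55425780e-03,  1.24716457e-04]), 'tool_pos': array([0.22475092, 0.52898383, 0.20210654]), 'tool_rot': array([-1.79935662e+02, -9.09163349e-03,  1.56979675e+02]), 'wrist_force': array([ 0.76183153,  0.14666562, -0.53400294]), 'wrist_torque': array([-0.05125684,  0.01713052,  0.01248429]), 'finger_force': 0.0, 'width': 0.08574905635196883}
top [[0.018, 0.981, -0.193, 0.4], [-1.0, 0.018, -0.001, -0.03], [0.002, 0.193, 0.981, 0.939], [0.0, 0.0, 0.0, 1.0]] 48.0065122116277
washer_center 0.96 [435.2, 204.2, 461.1, 229.1] 392 [ 0.573 -0.281  0.006]
bushing_center 0.84 [271.4, 179.8, 290.8, 203.1] 274 [0.611 0.065 0.013]
bushing_center 0.81 [287.4, 146.8, 305.6, 169.6] 279 [0.682 0.04  0.013]
bushing_center 0.58 [293.0, 213.5, 312.7, 238.7] 254 [0.538 0.018 0.013]
bushing_center 0.56 [331.3, 165.3, 354.5, 185.2] 301 [ 0.65  -0.058  0.013]
wrong_center 0.57 [330.6, 258.9, 352.8, 277.5] 321 [ 0.456 -0.062  0.013]
scene [[0.808, -0.355, 0.47, 0.905], [0.588, 0.474, -0.655, -0.519], [0.01, 0.806, 0.592, 0.503], [0.0, 0.0, 0.0, 1.0]] 55.68590848778831
washer_center 0.68 [217.7, 292.9, 257.3, 324.1] 797 [ 0.572 -0.283  0.006]
washer_center 0.38 [264.3, 200.9, 285.5, 221.7] 385 [ 0.45  -0.055  0.006]
bushing_center 0.92 [319.2, 198.0, 341.9, 217.7] 363 [0.539 0.018 0.013]
bushing_center 0.77 [382.8, 212.9, 404.9, 239.6] 448 [0.684 0.039 0.013]
bushing_center 0.74 [361.4, 200.6, 378.6, 217.4] 357 [0.611 0.064 0.013]
bushing_center 0.65 [343.8, 236.4, 367.4, 262.4] 495 [ 0.651 -0.058  0.013]
wrong_center 0.7 [267.0, 202.3, 286.5, 223.1] 379 [ 0.456 -0.062  0.013]
```

View pics/top0.png

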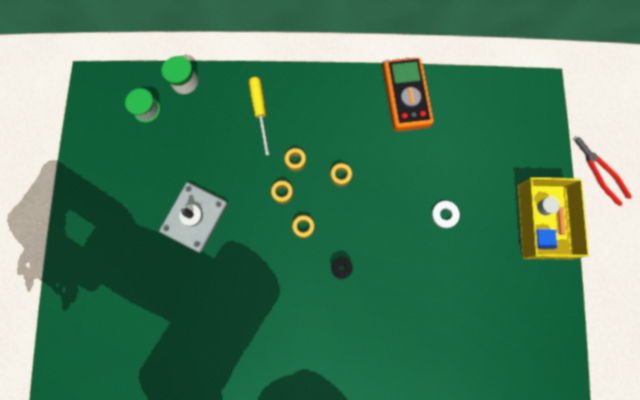

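View pics/scene0.png

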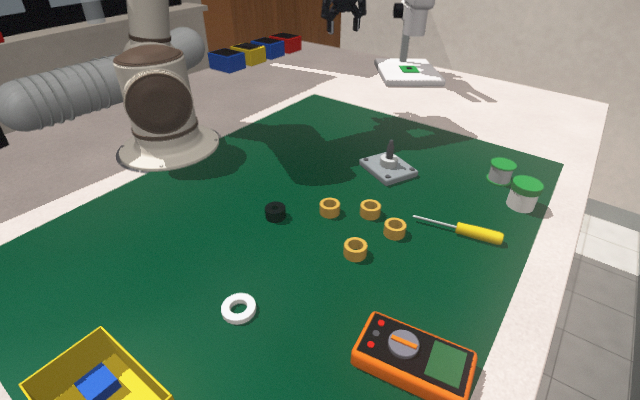

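The pictures show the stand at top (193,216) / scene (389,165), and the white washer at top (446,214). The four brass tubes are at top (295,158), (341,174), (282,191) and (303,226). The rightmost one is at (341,174), about (0.651, -0.058). The black one is at (341,267).

Run:
```python
from h import *
a=cv2.imread("pics/top0.png")[170:260,150:240]; b=cv2.imread("pics/scene0.png")[130:190,350:425]
cv2.imwrite("pics/c1.png",np.hstack([cv2.resize(a,(400,400),interpolation=2),cv2.resize(b,(400,320),interpolation=2)[:, :].copy() if 0 else cv2.copyMakeBorder(cv2.resize(b,(400,320),interpolation=2),0,80,0,0,0)]))
pT=ext("top"); print(ray(pT,[[188,182],[228,203],[203,252],[159,231]],.018).round(3), ray(pT,[[187,213]],.086))
```

```text
[[0.628 0.266 0.018]
 [0.584 0.178 0.018]
 [0.48  0.224 0.018]
 [0.522 0.319 0.018]] [[0.54920447 0.24152126 0.086     ]]
```

View pics/c1.png

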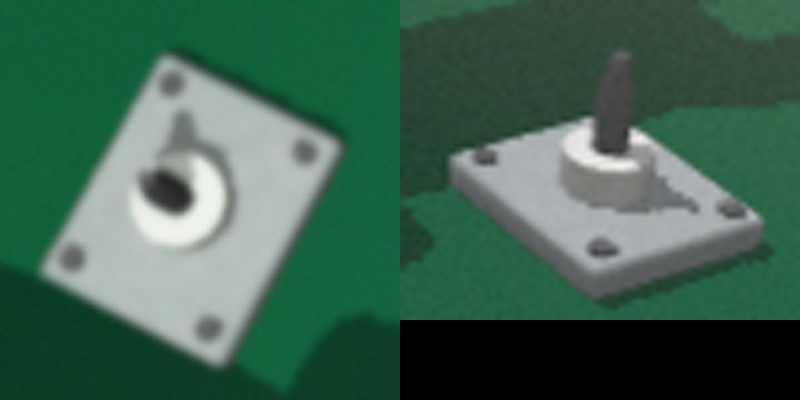

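```bash
python3 -m jog '[[1,45,-62,0,0,0,0],[1,70,-119,0,0,0,0],[1,95,-176,0,0,0,0],[1,120,-233,0,0,0,0],[1,145,-290,0,0,0,0],[1,170,-347,0,0,0,0],[1,195,-404,0,0,0,0],[1,220,-461,0,0,0,0]]' 40
```

```text
time: 1.4
tool_pos: [0.4405, 0.0772, 0.203]
tool_rot: [180.0, 0.0, 157.0]
wrist_force: [1.5, 0.1, 0.4]
width: 0.0853
finger_force: 0.0
```

```bash
python3 -m jog '[[1,20,-55,0,0,0,0],[1,40,-110,0,0,0,0],[1,60,-165,0,0,0,0],[1,80,-220,0,0,0,0],[1,100,-275,-20,0,0,0],[1,120,-325,-50,0,0,0],[1,133,-358,-80,0,0,0],[1,133,-358,-80,0,0,0]]'
python3 - <<'E'
from h import *
pT=ext("top");pS=ext("scene")
print("tip",ray(pT,[[183.7,210.5]],.086),ray(pS,[[391.3,140.5]],.086),"spacer",ray(pT,[[190.5,214.5]],.038),"corners",ray(pT,[[187,182],[227.5,202],[201.5,252.5],[159.5,230.5]],.018).mean(0))
print("washer top",proj(pT,[.5725,-.282,.012]))
pW=ext("wrist"); im=r.snapshot("wrist"); cv2.imwrite("pics/w1.png",im)
for g in r.regions_of("wrist","washer_center"):
    c=max(cv2.findContours(g["pixels"].astype(np.uint8),0,2)[0],key=cv2.contourArea); x=ray(pW,c[:,0],.012)[:,:2]; (cx,rd)=cv2.minEnclosingCircle((x*1000).astype(np.float32)); print(g["score"],g["rect"],cx,rd)
for n,p in(("top",pT),("scene",pS)):
    r.snapshot(n)
    for g in r.regions_of(n,"washer_center"): print(n,g["score"],g["rect"])
print(r.get_obs()["tool_pos"])
E
```

```text
time: 2.4
tool_pos: [0.5722, -0.2803, 0.1193]
tool_rot: [180.0, -0.3, 156.9]
wrist_force: [-0.1, 0.3, 0.2]
width: 0.0854
finger_force: 0.0
tip [[0.55401592 0.24840543 0.086     ]] [[0.55905284 0.2480149  0.086     ]] spacer [[0.55463058 0.24928121 0.038     ]] corners [0.55405606 0.24815536 0.018     ]
washer top [[446.29986602 212.83518549]]
0.93 [293.3, 155.4, 354.7, 212.3] (569.2695922851562, -282.1573791503906) 28.22393798828125
scene 0.78 [218.5, 294.4, 253.3, 322.8]
[ 0.57334191 -0.27820674  0.12396433]
```

View pics/w1.png

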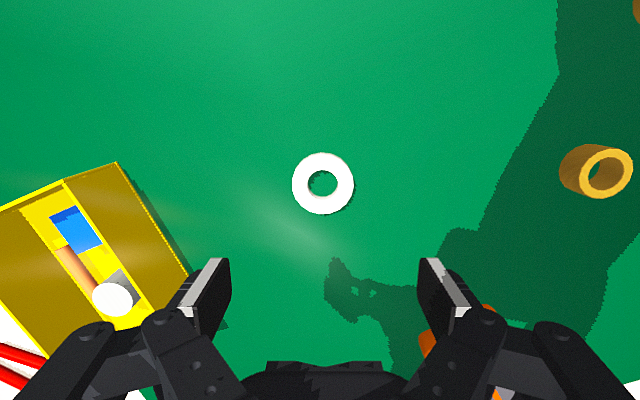

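The wrist view shows the washer at (323,184), with the open fingers clear of it and the yellow box off to the left. I'll measure again now that the arm is still.

```bash
cat >> h.py <<'E'
def circ(thing,z):
    o=[r.get_obs()["tool_pos"]]
    pW=ext("wrist"); im=r.snapshot("wrist"); o.append(r.get_obs()["tool_pos"])
    for g in r.regions_of("wrist",thing):
        c=max(cv2.findContours(g["pixels"].astype(np.uint8),0,2)[0],key=cv2.contourArea); x=ray(pW,c[:,0],z)[:,:2]; (cx,rd)=cv2.minEnclosingCircle((x*1000).astype(np.float32)); print(round(g["score"],2),np.round(g["rect"]),np.round(cx,1),round(rd,1))
    print(np.round(o,4),r.get_obs()["tool_rot"].round(2)); return im
E
python3 -c "
from h import *
circ('washer_center',.012);circ('washer_center',.012)"
```

```text
0.59 [291. 150. 352. 210.] [ 569.2 -281.8] 28.3
[[ 0.5733 -0.2782  0.124 ]
 [ 0.5733 -0.2782  0.1238]] [-1.7998e+02  8.0000e-02  1.5702e+02]
0.56 [293. 150. 351. 212.] [ 569.8 -282.3] 28.8
[[ 0.5733 -0.2783  0.1237]
 [ 0.5732 -0.2784  0.1234]] [-1.7999e+02  5.0000e-02  1.5701e+02]
```

```bash
python3 -m jog '[[1,-3,-4,-40,0,0,0],[1,-3,-4,-80,0,0,0],[1,-3,-4,-100,0,0,0],[1,-3,-4,-112,0,0,0],[1,-3,-4,-118,0,0,0],[1,-3,-4,-120,0,0,0],[0,-3,-4,-120,0,0,0],[-1,-3,-4,-120,0,0,0]]' 40
python3 -m jog '[[-1,0,0,0,0,0,0],[-1,0,0,0,0,0,0],[-1,0,0,0,0,0,0],[-1,0,0,0,0,0,0],[-1,0,0,3,0,0,0],[-1,0,0,8,0,0,0],[-1,0,0,20,0,0,0],[-1,0,0,40,0,0,0]]' 40
python3 -c "
from h import *
cv2.imwrite('pics/w2.png',circ('washer_center',.05)); print(r.get_obs()['width'])"
```

```text
time: 3.9
tool_pos: [0.5703, -0.283, 0.0033]
tool_rot: [-180.0, 0.0, 157.0]
wrist_force: [0.3, 0.1, 0.5]
width: 0.0518
finger_force: 0.0
time: 4.9
tool_pos: [0.5699, -0.2827, 0.0436]
tool_rot: [-180.0, -0.0, 157.0]
wrist_force: [-0.6, -0.6, 0.4]
width: 0.0
finger_force: 0.0
0.59 [288. 172. 369. 250.] [ 554.8 -276.6] 23.0
[[ 0.5699 -0.2827  0.0436]
 [ 0.5711 -0.2835  0.0471]] [-179.95    0.24  156.98]
-4.739683410509953e-05
```

View pics/w2.png

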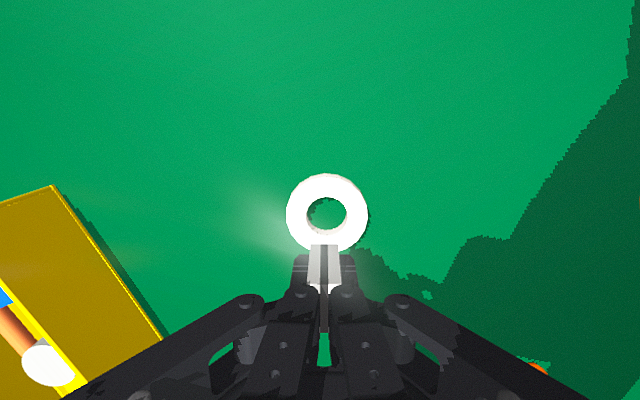

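The picture shows the shut fingers with the washer still lying at (327,213). The open pads stand back, so they closed above it and I need to go about 10 mm deeper.

```bash
python3 -c "
from h import *
circ('washer_center',.012);circ('washer_center',.012)"
python3 -m jog '[[1,0,0,0,0,0,0],[1,0,0,0,0,0,0],[1,0,0,0,0,0,0],[1,0,0,0,0,0,0],[1,0,0,0,0,0,0],[1,0,0,0,0,0,0],[1,0,0,0,0,0,0],[1,0,0,0,0,0,0]]'
python3 -c "
from h import *
circ('washer_center',.012)"
```

```text
0.82 [290. 171. 369. 248.] [ 568.6 -282. ] 28.2
[[ 0.5713 -0.2836  0.0461]
 [ 0.5708 -0.2833  0.0446]] [-1.7998e+02  8.0000e-02  1.5698e+02]
0.65 [288. 173. 367. 253.] [ 568.4 -282. ] 28.6
[[ 0.5703 -0.283   0.0435]
 [ 0.57   -0.2828  0.0428]] [-1.8000e+02 -3.0000e-02  1.5698e+02]
time: 6.2
tool_pos: [0.57, -0.2828, 0.0426]
tool_rot: [-180.0, -0.0, 157.0]
wrist_force: [0.3, -0.1, -0.1]
width: 0.0857
finger_force: 0.0
0.58 [287. 172. 368. 255.] [ 568.7 -281.8] 28.7
[[ 0.57   -0.2828  0.0426]
 [ 0.57   -0.2828  0.0427]] [-180.     -0.    156.98]
```

```bash
python3 -m jog '[[1,-1,1,-30,0,0,0],[1,-1,1,-42,0,0,0],[1,-1,1,-47,0,0,0],[1,-1,1,-49,0,0,0],[1,-1,1,-49,0,0,0],[0.2,-1,1,-49,0,0,0],[0.2,-1,1,-49,0,0,0],[-1,-1,1,-49,0,0,0]]' 40
python3 -m jog '[[-1,0,0,0,0,0,0],[-1,0,0,0,0,0,0],[-1,0,0,0,0,0,0],[-1,0,0,0,0,0,0],[-1,0,0,0,0,0,0],[-1,0,0,0,0,0,0],[-1,0,0,0,0,0,0],[-1,0,0,0,0,0,0]]' 40
```

```text
time: 7.3
tool_pos: [0.5691, -0.2818, -0.0062]
tool_rot: [-180.0, 0.0, 157.0]
wrist_force: [-0.2, 1.2, -0.3]
width: 0.0341
finger_force: 0.0
time: 8.3
tool_pos: [0.569, -0.2818, -0.0063]
tool_rot: [-180.0, 0.0, 157.0]
wrist_force: [1.0, -0.1, 0.6]
width: -0.0002
finger_force: 0.0
```

```bash
python3 -c "
from h import *
cv2.imwrite('pics/w3.png',np.hstack([cv2.resize(circ('washer_center',.012),(400,250)),cv2.resize(r.snapshot('scene')[240:380,150:374],(400,250),interpolation=2)])); print(r.get_obs())"
```

```text
0.85 [276. 196. 380. 286.] [ 567.9 -281.5] 28.5
[[ 0.569  -0.2818 -0.0063]
 [ 0.569  -0.2818 -0.0063]] [-179.99    0.    156.98]
{'time': 8.45, 'joint_pos': array([-3.32880389e+01,  2.39202702e+01,  8.80715547e+01, -6.63957749e-03,
        6.80093711e+01, -1.00264919e+02]), 'joint_vel': array([-0.03346108,  0.04039403,  0.00935327,  0.06785207,  0.00174218,
       -0.09868394]), 'tau': array([ 1.84900173e-04, -8.83642101e+01, -5.00411975e+01, -9.80817786e-04,
        6.16107372e-04, -5.48396869e-06]), 'tool_pos': array([ 0.56903641, -0.28178755, -0.006329  ]), 'tool_rot': array([-1.79994155e+02, -2.27407510e-03,  1.56979367e+02]), 'wrist_force': array([0.77427672, 0.58848121, 0.91056878]), 'wrist_torque': array([-0.00672701, -0.03459812, -0.02648443]), 'finger_force': 0.0, 'width': -4.7645428505905186e-05}
```

View pics/w3.png

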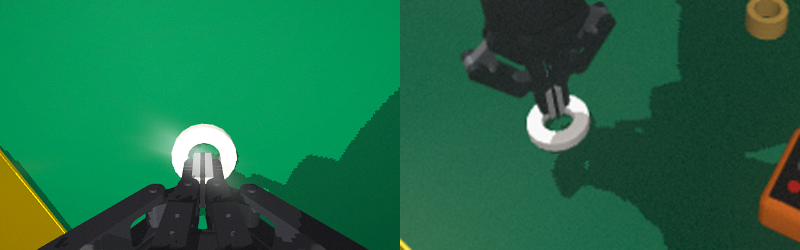

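```bash
python3 -c "
from h import *
o=r.get_obs()['tool_pos']; pS=ext('scene'); pW=ext('wrist')
for d in (0,.005,.01,.015,.02,.03): print(d,proj(pW,o+[0,0,d]).round(0),proj(pS,o+[0,0,d]).round(1))
print(proj(pS,[[.569,-.282,.012]]))
im=np.hstack([cv2.resize(cv2.imread('pics/w2.png')[150:300,230:430],(400,300),interpolation=2),cv2.resize(r.snapshot('scene')[260:340,180:290],(400,300),interpolation=2)]); cv2.imwrite('pics/c4.png',im)"
```

```text
0 [[326. 237.]] [[238.1 312. ]]
0.005 [[326. 241.]] [[237.7 310.1]]
0.01 [[326. 245.]] [[237.3 308.1]]
0.015 [[326. 249.]] [[236.9 306.2]]
0.02 [[326. 253.]] [[236.5 304.2]]
0.03 [[326. 263.]] [[235.7 300.1]]
[[236.55091453 304.90854918]]
```

View pics/c4.png

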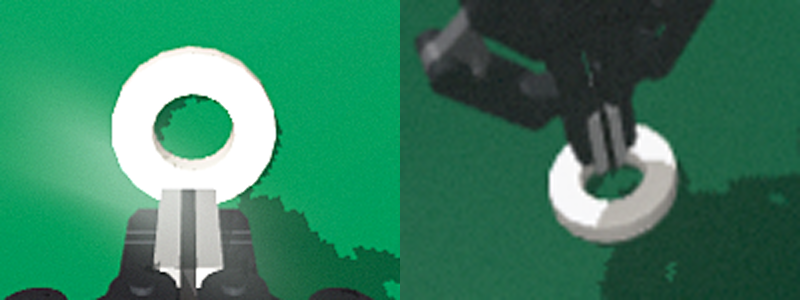

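The fingertips sit at scene pixel (236,305), which is about 19 mm above the reported TCP, so they are just above the washer. The real reach is shorter than stated. I'll open and go lower, watching the force.

```bash
python3 -m jog '[[1,0,0,3,0,0,0],[1,0,0,3,0,0,0],[1,0,0,3,0,0,0],[1,0,0,3,0,0,0],[1,0,0,-5,0,0,0],[1,0,0,-10,0,0,0],[1,0,0,-14,0,0,0],[1,0,0,-17,0,0,0]]' 40
python3 -m jog '[[0.5,0,0,0,0,0,0],[0.5,0,0,0,0,0,0],[0.2,0,0,0,0,0,0],[-1,0,0,0,0,0,0],[-1,0,0,0,0,0,0],[-1,0,0,0,0,0,0],[-1,0,0,0,0,0,0],[-1,0,0,0,0,0,0]]' 40
```

```text
time: 9.5
tool_pos: [0.569, -0.2818, -0.0237]
tool_rot: [-180.0, -0.0, 157.0]
wrist_force: [-0.0, 0.4, 1.5]
width: 0.0854
finger_force: 0.0
time: 10.5
tool_pos: [0.5693, -0.282, -0.0224]
tool_rot: [-180.0, 0.1, 157.0]
wrist_force: [-3.2, 2.2, 9.2]
width: 0.0527
finger_force: 40.0
```

```bash
python3 -m jog '[[-1,0,0,3,0,0,0],[-1,0,0,8,0,0,0],[-1,0,0,15,0,0,0],[-1,0,0,30,0,0,0],[-1,0,0,50,0,0,0],[-1,0,0,70,0,0,0],[-1,0,0,90,0,0,0],[-1,0,0,100,0,0,0]]' 40
python3 -c "
from h import *
im=circ('washer_center',.09); s=r.snapshot('scene'); g=r.regions_of('scene','washer_center'); print([(x['score'],x['rect']) for x in g])
cv2.imwrite('pics/w5.png',np.hstack([im[130:380,160:480],cv2.resize(s[190:315,170:330],(320,250),interpolation=2)])); print(r.get_obs()['width'])"
```

```text
time: 11.5
tool_pos: [0.5695, -0.2821, 0.0786]
tool_rot: [-180.0, 0.1, 157.0]
wrist_force: [0.7, -0.3, -0.8]
width: 0.0521
finger_force: 41.8
0.92 [269. 210. 380. 316.] [ 579.9 -288.8] 33.7
[[ 0.5695 -0.2821  0.0786]
 [ 0.5697 -0.2822  0.0792]] [-1.7998e+02  1.0000e-01  1.5698e+02]
[(0.62, [207.9, 249.8, 249.1, 281.8])]
0.05256756898480551
```

View pics/w5.png

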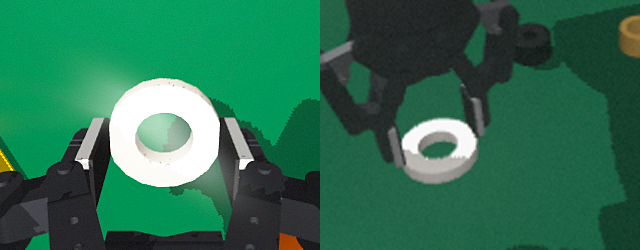

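The washer is held flat between the pads, with its ring centre at wrist (324,261). I'll carry it toward the stand.

```bash
python3 -m jog '[[-1,0,30,10,0,0,0],[-1,0,85,25,0,0,0],[-1,0,142,30,0,0,0],[-1,0,199,30,0,0,0],[-1,0,256,30,0,0,0],[-1,0,313,30,0,0,0],[-1,0,370,30,0,0,0],[-1,-2,420,30,0,0,0]]' 40
python3 -c "
from h import *
o=r.get_obs()['tool_pos']; circ('washer_center',o[2]+.0344)
p,E=ext('wrist'); print(E.round(3))
for q in ((.555,.16),(.555,.2485),(.6,.23),(.63,.21),(.51,.27)):
    E2=E.copy(); E2[:2,3]+=np.array(q)-o[:2]; print(q,proj((p,E2),[[.555,.2485,.086],[.555,.2485,.038]]).round(0).tolist())"
```

```text
time: 12.7
tool_pos: [0.5664, 0.1402, 0.1058]
tool_rot: [-180.0, -0.1, 157.0]
wrist_force: [0.5, -0.5, -0.1]
width: 0.052
finger_force: 41.8
0.69 [271. 208. 380. 315.] [564.8 139.5] 28.8
[[0.5664 0.1402 0.1058]
 [0.5657 0.145  0.1058]] [ 1.7999e+02 -1.0000e-01  1.5720e+02]
[[ 0.388 -0.877 -0.284  0.492]
 [ 0.922  0.369  0.12   0.172]
 [-0.    -0.308  0.951  0.276]
 [ 0.     0.     0.     1.   ]]
(0.555, 0.16) [[458.0, 173.0], [433.0, 158.0]]
(0.555, 0.2485) [[323.0, 225.0], [323.0, 201.0]]
(0.6, 0.23) [[322.0, 149.0], [322.0, 138.0]]
(0.63, 0.21) [[334.0, 86.0], [332.0, 87.0]]
(0.51, 0.27) [[320.0, 293.0], [320.0, 258.0]]
```

```bash
python3 -m jog '[[-1,10,25,0,0,0,0],[-1,20,50,0,0,0,0],[-1,30,75,0,0,0,0],[-1,34,85,0,0,0,0],[-1,34,85,0,0,0,0],[-1,34,85,0,0,0,0],[-1,34,85,0,0,0,0],[-1,34,85,0,0,0,0]]' 40
python3 - <<'E'
from h import *
pW=ext("wrist"); o=r.get_obs()["tool_pos"]; w=r.snapshot("wrist"); cv2.imwrite("pics/w6.png",w)
circ('washer_center',o[2]+.0344)
for n,im,pE in(("top",cv2.imread("pics/top0.png"),ext("top")),("wrist",w,pW)):
    g0=proj(pE,[.555,.2485,.018])[0]; print(n,"expect",g0)
    h=cv2.cvtColor(im,cv2.COLOR_BGR2HSV); m=((h[...,1]<60)&(h[...,2]>60)).astype(np.uint8)
    m=cv2.morphologyEx(m,cv2.MORPH_OPEN,np.ones((3,3)))
    nn,l,st,ce=cv2.connectedComponentsWithStats(m)
    k=min([i for i in range(1,nn) if st[i,4]>300],key=lambda i:np.hypot(*(ce[i]-g0)))
    c=max(cv2.findContours((l==k).astype(np.uint8),0,1)[0],key=cv2.contourArea)[:,0]
    x=(ray(pE,c,.018)[:,:2]*1000).astype(np.float32); print(st[k],cv2.minAreaRect(x))
    b=cv2.cvtColor(im,cv2.COLOR_BGR2GRAY)
    # spacer: bright
    for X,t in(([.555,.2485,.038],"sp"),):
        u=proj(pE,X)[0]; rr=40 if n=="wrist" else 16
        y0,x0=int(u[1])-rr,int(u[0])-rr; s=im[max(y0,0):y0+2*rr,x0:x0+2*rr].min(2); print(np.percentile(s,[1,5,20,50,80,95,99]))
E
```

```text
time: 13.8
tool_pos: [0.601, 0.2228, 0.1068]
tool_rot: [180.0, 0.0, 157.0]
wrist_force: [0.4, 0.3, -0.2]
width: 0.0521
finger_force: 41.9
0.95 [269. 209. 380. 317.] [599.4 222.2] 28.8
[[0.601  0.2229 0.1068]
 [0.601  0.2229 0.1068]] [-180.      0.    156.97]
top expect [193.67905878 216.00558924]
[ 160  183   67   69 2673] ((553.6876220703125, 249.86843872070312), (101.39057922363281, 120.577880859375), 64.4950180053711)
[ 40.23  62.   139.   178.   189.4  235.   237.  ]
wrist expect [332.54722286 128.25345036]
[  272    42   134   158 18606] ((554.6835327148438, 250.60687255859375), (98.18501281738281, 117.98355865478516), 64.51318359375)
[ 39.  53. 173. 179. 231. 237. 250.]
```

```bash
python3 -m jog '[[-1,-20,13,0,0,0,0],[-1,-40,25,0,0,0,0],[-1,-45,28,0,0,0,0],[-1,-45,28,0,0,0,0],[-1,-45,28,0,0,0,0],[-1,-45,28,-8,0,0,0],[-1,-45,28,-16,0,0,0],[-1,-45,28,-16,0,0,0]]' 40
python3 - <<'E'
from h import *
pE=ext("wrist"); o=r.get_obs()["tool_pos"]; print(o)
circ('washer_center',o[2]+.0344)
w=r.snapshot("wrist"); s=r.snapshot("scene")
u=proj(pE,[[.5543,.2502,.086]])[0]; v=proj(ext("scene"),[[.5543,.2502,.086]])[0]; print(u,v)
cv2.circle(w,tuple(int(t) for t in u),2,(0,0,255),-1)
cv2.imwrite("pics/w7.png",np.hstack([cv2.resize(w[150:330,230:420],(400,380),interpolation=2),cv2.resize(s[100:195,340:440],(400,380),interpolation=2)]))
E
```

```text
time: 14.95
tool_pos: [0.5557, 0.2509, 0.0895]
tool_rot: [-179.9, -0.1, 157.0]
wrist_force: [0.6, 0.3, 1.6]
width: 0.0525
finger_force: 41.9
[0.5556764 0.2508967 0.0894863]
0.96 [270. 207. 380. 316.] [554.1 250. ] 28.8
[[0.5557 0.2509 0.0895]
 [0.5559 0.251  0.0901]] [-1.7998e+02 -1.0000e-02  1.5697e+02]
[323.91899367 232.85595704] [389.97052359 139.62514127]
```

View pics/w7.png

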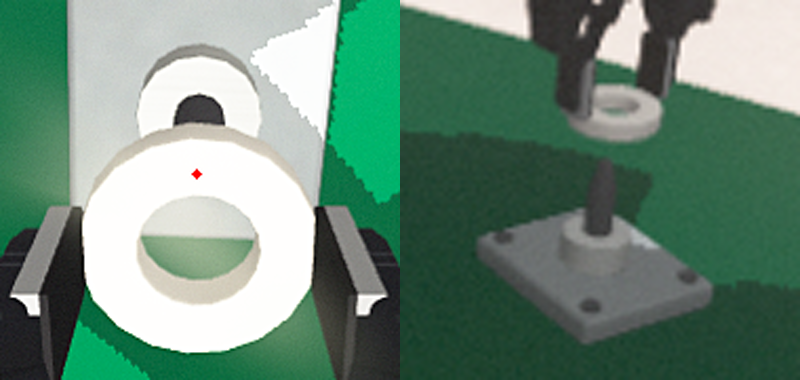

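Run:
```python
from h import *
s=ext("scene"); print(proj(s,[[.5543,.2502,.086],[.5543,.2502,.118],[.5643,.2502,.118],[.5543,.2602,.118],[.5543,.2502,.038]]).round(1))
for g in r.regions_of("scene","washer_center"):
    v,u=np.nonzero(g["pixels"]); print(g["score"],g["rect"],u.mean(),v.mean())
```

```text
[[390.  139.6]
 [391.5 127.5]
 [395.3 128.6]
 [393.4 126.1]
 [387.8 157. ]]
0.67 [382.0, 119.7, 403.2, 135.1] 395.00454545454545 127.80454545454545
```

The ring sits laterally over the spacer in the wrist view, and the scene view agrees. I'll lower it.

```bash
python3 -m jog '[[-1,-1,0,-10,0,0,0],[-1,-1,0,-20,0,0,0],[-1,-1,0,-30,0,0,0],[-1,-1,0,-40,0,0,0],[-1,-1,0,-50,0,0,0],[-1,-1,0,-60,0,0,0],[-1,-1,0,-67,0,0,0],[-1,-1,0,-70,0,0,0]]' 40
```

```text
time: 16.2
tool_pos: [0.5549, 0.2512, 0.0202]
tool_rot: [-180.0, -0.0, 157.0]
wrist_force: [-0.2, 0.4, 0.8]
width: 0.0517
finger_force: 41.9
```

```bash
python3 -m jog '[[-1,0,0,-3,0,0,0],[-1,0,0,-3,0,0,0],[1,0,0,-3,0,0,0],[1,0,0,-3,0,0,0],[1,0,0,-3,0,0,0],[1,0,0,0,0,0,0],[1,0,0,40,0,0,0],[1,0,0,90,0,0,0]]'
python3 - <<'E'
from h import *
s=ext("scene"); r.snapshot("scene"); r.snapshot("top")
for n in("scene","top"):
    X=np.array([[.5543+.028*np.cos(a),.2502+.028*np.sin(a),z] for a in np.arange(0,6.28,.2) for z in(.038,.05)]); q=proj(ext(n),X); print(n,"expect",q.min(0),q.max(0))
    for g in r.regions_of(n,"washer_center"): print(g["score"],g["rect"])
E
```

```text
time: 17.2
tool_pos: [0.5545, 0.251, 0.1112]
tool_rot: [-179.9, -0.1, 157.0]
wrist_force: [0.0, 0.5, 0.2]
width: 0.0853
finger_force: 0.0
scene expect [376.5587882  147.37567875] [399.68352076 162.621953  ]
0.5 [376.3, 148.5, 399.5, 161.2]
top expect [174.65763421 200.07353004] [203.58260368 228.1723952 ]
0.5 [177.2, 202.4, 204.5, 228.6]
```

The washer's region matches the seated position in both cameras. Next, the bushing.

```bash
python3 -m jog '[[1,15,-55,10,0,0,0],[1,30,-110,10,0,0,0],[1,45,-165,10,0,0,0],[1,60,-220,10,0,0,0],[1,80,-275,10,0,0,0],[1,96,-309,10,0,0,0],[1,96,-309,10,0,0,0],[1,96,-309,10,0,0,0]]'
python3 -c "
from h import *
circ('bushing_center',.026); circ('bushing_center',.026)"
```

```text
time: 18.4
tool_pos: [0.6505, -0.0573, 0.1195]
tool_rot: [-180.0, -0.1, 157.0]
wrist_force: [-0.3, 0.7, 0.9]
width: 0.0854
finger_force: 0.0
0.95 [412. 151. 472. 206.] [678.9  36. ] 26.1
0.92 [297. 161. 347. 215.] [647.8 -60. ] 23.3
0.73 [416.  54. 476. 115.] [610.1  60.7] 24.4
0.72 [329.   2. 390.  51.] [540.8  16. ] 23.0
[[ 0.6505 -0.0573  0.1195]
 [ 0.6505 -0.0569  0.1199]] [-1.8000e+02 -5.0000e-02  1.5704e+02]
0.98 [296. 160. 348. 217.] [648.8 -59.2] 24.2
0.73 [409. 152. 470. 208.] [678.8  35.5] 26.2
0.71 [328.   1. 389.  54.] [540.5  16.1] 22.8
0.7 [412.  54. 477. 115.] [609.3  61.5] 25.1
[[ 0.6506 -0.0567  0.1202]
 [ 0.6507 -0.0567  0.1205]] [-1.8000e+02 -1.0000e-02  1.5705e+02]
```

```bash
python3 -m jog '[[1,-1,-2,-40,0,0,0],[1,-1,-2,-80,0,0,0],[1,-1,-2,-110,0,0,0],[1,-1,-2,-124,0,0,0],[1,-1,-2,-131,0,0,0],[1,-1,-2,-131,0,0,0],[-1,-1,-2,-131,0,0,0],[-1,-1,-2,-131,0,0,0]]' 60
python3 -m jog '[[-1,0,0,0,0,0,0],[-1,0,0,0,0,0,0],[-1,0,0,0,0,0,0],[-1,0,0,0,0,0,0],[-1,0,0,5,0,0,0],[-1,0,0,20,0,0,0],[-1,0,0,50,0,0,0],[-1,0,0,90,0,0,0]]' 60
python3 -c "
from h import *
o=r.get_obs(); print(o['width'],o['finger_force']); circ('bushing_center',o['tool_pos'][2]+.011+.026);circ('bushing_center',r.get_obs()['tool_pos'][2]+.011+.026)"
```

```text
time: 19.6
tool_pos: [0.6504, -0.0599, -0.0095]
tool_rot: [180.0, 0.1, 157.0]
wrist_force: [0.2, -0.1, -0.4]
width: 0.0519
finger_force: 0.0
time: 20.6
tool_pos: [0.6496, -0.0597, 0.0808]
tool_rot: [-180.0, -0.1, 157.0]
wrist_force: [-0.1, 0.5, -0.9]
width: 0.0401
finger_force: 60.8
0.040108136319251426 60.80744594335556
0.93 [336.   0. 406.  44.] [555.5  -3. ] 13.0
0.91 [281. 209. 368. 309.] [643.6 -59.2] 25.1
0.83 [431.  47. 510. 119.] [595.9  23.8] 14.9
0.56 [428. 161. 498. 222.] [636.1   9.6] 15.9
[[ 0.6496 -0.0597  0.0808]
 [ 0.6519 -0.0602  0.0873]] [179.93   0.41 156.98]
0.95 [430.  43. 508. 112.] [596.   22.5] 14.4
0.9 [331.   0. 403.  42.] [557.   -3.8] 12.6
0.83 [282. 209. 367. 306.] [646.4 -58.9] 25.5
0.76 [427. 154. 497. 219.] [635.8   7.8] 15.5
[[ 0.6521 -0.0602  0.0854]
 [ 0.6513 -0.0601  0.0828]] [1.7999e+02 9.0000e-02 1.5698e+02]
```

```bash
python3 -m jog '[[-1,-5,20,15,0,0,0],[-1,-20,65,27,0,0,0],[-1,-37,120,27,0,0,0],[-1,-54,175,27,0,0,0],[-1,-71,230,27,0,0,0],[-1,-85,275,27,0,0,0],[-1,-95,304,27,0,0,0],[-1,-96,310,27,0,0,0]]' 60
python3 -m jog '[[-1,0,0,0,0,0,0],[-1,0,0,0,0,0,0],[-1,0,0,0,0,0,0],[-1,0,0,0,0,0,0],[-1,0,0,0,0,0,0],[-1,0,0,0,0,0,0],[-1,0,0,0,0,0,0],[-1,0,0,0,0,0,0]]' 60
python3 - <<'E'
from h import *
from scipy.optimize import least_squares
a=np.arange(0,6.28,.1)
def fit(pE,rect,o):
    def f(q):
        X=np.array([[q[0]+.022*np.cos(t),q[1]+.022*np.sin(t),q[2]+z] for t in a for z in(0,.026)]); p=proj(pE,X); return np.r_[p.min(0),p.max(0)]-rect
    q=least_squares(f,[*o[:2],o[2]+.01],x_scale=.01).x; print(np.round((q-o)*1000,1),f(q).round(1), "abs",(q*1000).round(1))
o=r.get_obs()["tool_pos"]; print(o)
for n in("wrist","scene"):
    pE=ext(n); im=r.snapshot(n)
    if n=="wrist": cv2.imwrite("pics/w8.png",im)
    for g in r.regions_of(n,"bushing_center")[:6]:
        c=np.array(g["rect"]); m=(c[:2]+c[2:])/2
        if np.hypot(*(m-proj(pE,o+[0,0,.023])[0]))<25: print(n,g["score"],c); fit(pE,c,o)
E
```

```text
time: 21.8
tool_pos: [0.5524, 0.2526, 0.1066]
tool_rot: [-180.0, -0.1, 157.1]
wrist_force: [-0.8, -0.4, -2.1]
width: 0.0402
finger_force: 60.9
time: 22.8
tool_pos: [0.554, 0.2502, 0.1067]
tool_rot: [-180.0, -0.0, 157.0]
wrist_force: [0.8, -0.6, -2.0]
width: 0.0396
finger_force: 60.9
[0.55401982 0.25019278 0.10665953]
wrist 0.7 [282.5 211.  366.3 306.3]
[ 6.4 -3.8 -2.5] [-0.7  0.8  0.7 -0.7] abs [560.5 246.4 104.1]
scene 0.53 [383.  115.9 403.8 133.8]
[  9.5 -12.2  12.4] [ 0.2 -0.2 -0.2  0.2] abs [563.5 238.  119.1]
```

Run:
```python
from h import *
from scipy.optimize import least_squares
a=np.arange(0,6.28,.1); o=r.get_obs()["tool_pos"]
for n,rect in(("wrist",[282.5,211,366.3,306.3]),("scene",[383,115.9,403.8,133.8])):
  pE=ext(n)
  for dz in(.005,.010,.012):
    def f(q):
        X=np.array([[q[0]+.022*np.cos(t),q[1]+.022*np.sin(t),o[2]+dz+z] for t in a for z in(0,.026)]); p=proj(pE,X); return np.r_[p.min(0),p.max(0)]-rect
    q=least_squares(f,o[:2],x_scale=.01).x; print(n,dz,np.round((q-o[:2])*1000,1),f(q).round(1))
w=cv2.imread("pics/w8.png"); s=r.snapshot("scene")
cv2.imwrite("pics/w9.png",np.hstack([cv2.resize(w[130:320,230:420],(400,400),interpolation=2),cv2.resize(s[95:195,340:440],(400,400),interpolation=2)]))
```

```text
wrist 0.005 [ 2.7 -2.2] [-3.  -1.4  3.   1.8]
wrist 0.01 [ 0.2 -1.1] [-4.7 -3.   4.7  3.6]
wrist 0.012 [-0.8 -0.7] [-5.4 -3.6  5.4  4.3]
scene 0.005 [2.7 2.8] [ 0.4 -0.  -0.4  0.1]
scene 0.01 [ 7.3 -7.3] [ 0.3 -0.2 -0.3  0.2]
scene 0.012 [  9.1 -11.3] [ 0.2 -0.2 -0.2  0.2]
```

View pics/w9.png

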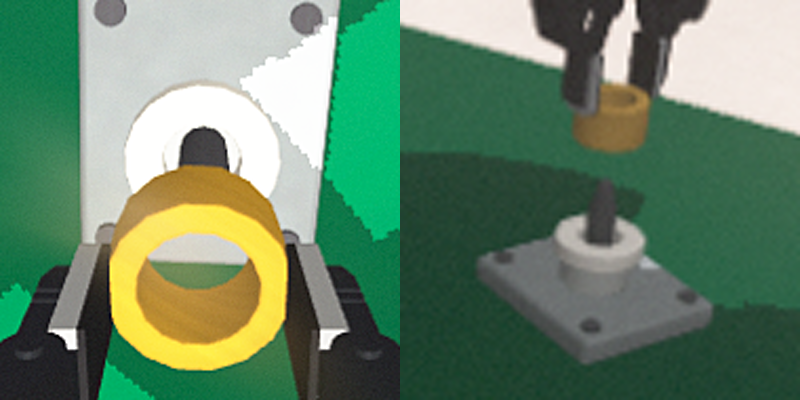

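The wrist view shows the washer flat around the bolt, with the bushing about 1 mm left of it; the scene view shows it upright above the tip. I'll lower it.

```bash
python3 -m jog '[[-1,0,1,-8,0,0,0],[-1,0,1,-16,0,0,0],[-1,0,1,-24,0,0,0],[-1,0,1,-32,0,0,0],[-1,0,1,-40,0,0,0],[-1,0,1,-47,0,0,0],[-1,0,1,-52,0,0,0],[-1,0,1,-55,0,0,0]]' 60
python3 -m jog '[[-1,0,0,-1,0,0,0],[-1,0,0,-2,0,0,0],[-1,0,0,-3,0,0,0],[-1,0,0,-4,0,0,0],[-1,0,0,-4,0,0,0],[-1,0,0,-4,0,0,0],[-1,0,0,-4,0,0,0],[-1,0,0,-4,0,0,0]]' 60
```

```text
time: 24.05
tool_pos: [0.554, 0.2512, 0.0514]
tool_rot: [-180.0, -0.0, 157.0]
wrist_force: [0.1, -0.1, -2.4]
width: 0.0396
finger_force: 60.9
time: 25.05
tool_pos: [0.5541, 0.2512, 0.0477]
tool_rot: [-180.0, 0.0, 157.0]
wrist_force: [0.4, 0.0, -2.0]
width: 0.0401
finger_force: 60.9
```

```bash
python3 -m jog '[[-1,0,0,-1,0,0,0],[-1,0,0,-2,0,0,0],[-1,0,0,-2,0,0,0],[-1,0,0,-3,0,0,0],[-1,0,0,-3,0,0,0],[-1,0,0,-4,0,0,0],[-1,0,0,-4,0,0,0],[-1,0,0,-4,0,0,0]]' 60
```

```text
time: 26.05
tool_pos: [0.554, 0.2512, 0.0437]
tool_rot: [-180.0, -0.0, 157.0]
wrist_force: [-1.2, -0.7, -2.1]
width: 0.0398
finger_force: 60.9
```

```bash
python3 -m jog '[[-1,0,0,-1,0,0,0],[-1,0,0,-1,0,0,0],[-1,0,0,-2,0,0,0],[-1,0,0,-2,0,0,0],[-1,0,0,-3,0,0,0],[-1,0,0,-3,0,0,0],[-1,0,0,-3,0,0,0],[-1,0,0,-3,0,0,0]]' 60
```

```text
time: 27.05
tool_pos: [0.5541, 0.2512, 0.0412]
tool_rot: [180.0, 0.0, 157.0]
wrist_force: [-2.7, -1.2, 5.7]
width: 0.0402
finger_force: 61.8
```

Contact came at the expected height. I'll release and retreat.

```bash
python3 -m jog '[[-1,0,0,0.5,0,0,0],[-1,0,0,0.5,0,0,0],[1,0,0,0.5,0,0,0],[1,0,0,0.5,0,0,0],[1,0,0,0.5,0,0,0],[1,0,0,3,0,0,0],[1,0,0,40,0,0,0],[1,0,0,90,0,0,0]]'
python3 -m jog '[[1,15,-15,10,0,0,0],[1,45,-35,10,0,0,0],[1,60,-45,10,0,0,0],[1,60,-45,10,0,0,0],[1,60,-45,10,0,0,0],[1,60,-45,10,0,0,0],[1,60,-45,10,0,0,0],[1,60,-45,10,0,0,0]]'
python3 - <<'E'
from h import *
a=np.arange(0,6.28,.1)
for n in("scene","wrist"):
    pE=ext(n); im=r.snapshot(n); cv2.imwrite(f"pics/f_{n}.png",im)
    for t,rd,z0,z1 in(("bushing_center",.022,.05,.076),("washer_center",.028,.038,.05)):
        q=proj(pE,[[.5543+rd*np.cos(b),.2502+rd*np.sin(b),z] for b in a for z in(z0,z1)]); print(n,t,q.min(0).round(1),q.max(0).round(1))
        for g in r.regions_of(n,t): print("   ",round(g["score"],2),np.round(g["rect"],1))
u=proj(ext("wrist"),[[.5543,.2502,.06]])[0].astype(int); y,x=max(u[1]-80,0),u[0]-80
w=cv2.imread("pics/f_wrist.png")[y:y+160,x:x+160]; s=cv2.imread("pics/f_scene.png")[115:195,345:425]
cv2.imwrite("pics/final.png",np.hstack([cv2.resize(w,(400,400),interpolation=2),cv2.resize(s,(400,400),interpolation=2)]))
E
```

```text
time: 28.05
tool_pos: [0.5534, 0.251, 0.1309]
tool_rot: [-179.9, -0.1, 157.0]
wrist_force: [0.7, 0.0, 0.9]
width: 0.0853
finger_force: 0.0
time: 29.05
tool_pos: [0.6139, 0.2064, 0.1408]
tool_rot: [-180.0, 0.0, 157.0]
wrist_force: [0.5, -1.5, -0.5]
width: 0.0857
finger_force: 0.0
scene bushing_center [379.4 139.2] [398.6 157.1]
    0.8 [379.8 139.6 401.4 156.9]
    0.64 [383.  216.6 409.6 238.8]
    0.57 [319.1 198.8 342.1 218.9]
scene washer_center [376.6 147.4] [399.7 162.6]
wrist bushing_center [318.5  69.4] [381.5 135.1]
    0.84 [316.9  70.5 379.9 134.4]
    0.79 [170.  206.2 218.6 254.1]
    0.57 [ 76.7 160.4 140.7 210. ]
wrist washer_center [311.3  63. ] [383.6 138.5]
    0.92 [312.7  64.7 381.1 138.7]
```

View pics/final.png

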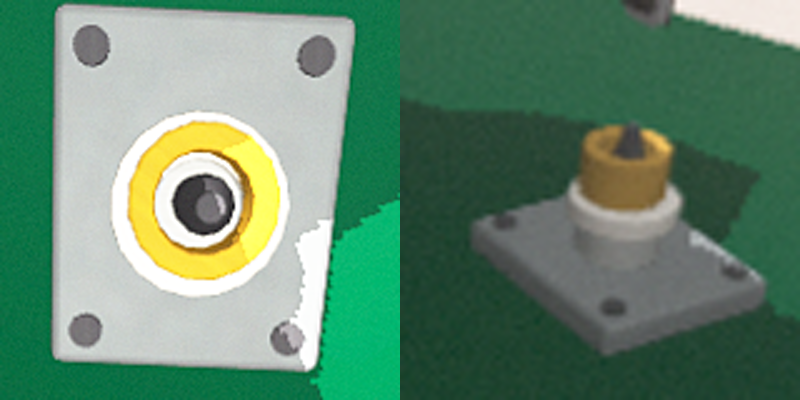

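The final views show the spacer, washer and brass bushing stacked flat with the bolt through them.

```bash
python3 -c "
from bench import r
print(r.finish_job())"
```

```text
the job is handed in; nothing more can be done
None
```

The job is handed in at about 29 s: the final pictures show the washer on the spacer and the rightmost brass bushing on the washer, both flat with the bolt through them; I never moved the black bushing.

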